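# Aim the sun lamp at the model facade and switch it on

### The job

Set up the sunlight study: with a fingertip, push the lamp arm round its post until the lamp points squarely at the middle window of the model wall that has three windows, and leave it resting there; then push the lever of the switch box all the way over to its on side. Nothing is to be gripped or lifted: the arm only rests on its post, so do not raise it, and leave the model walls and everything else on the bench where they stand.

Things in the scene. Friction and masses are not known exactly. Their poses are not given: they have to be found in the camera images.
- sun_arm (a joint): Swing of the lamp arm on its post, rad: 0 when the arm points to -x of rig, growing anticlockwise seen from above (arm's bearing in the world = yaw of rig + pi + this value). Goes round freely either way, a near full turn from 0. Starts within 0.7 of 0, pointing roughly back at the robot. Light friction (about 1 N at the place to push) keeps it where it is left; no spring.
- pivot (a point): Point on the arm's vertical swing axis, at mid height of its bar (130 mm above the bench). x along the arm to the lamp, z up. The arm is a level aluminium bar, 12 mm wide, 20 mm high (120 to 140 mm above the bench), from a hub of 20 mm radius to the lamp; push on the side of its bare stretch 25 to 115 mm from the axis, best 75 or 80 mm out. Arm and cap (0.4 kg) only rest on the post.
- lamp_mid (a point): Middle of the lamp, on the centre line of the arm 145 mm from the swing axis, 130 mm above the bench. x axis: the way the lamp points, away from the post; z up. The lamp is a black barrel, 41 mm across and 50 mm long, 120 to 170 mm from the axis, tilted slightly down; its lowest point is about 105 mm above the bench.
- rig: Fixed foot and post of the lamp stand; origin at the centre of the foot's underside, on the swing axis; z up. Foot: round, 180 mm across, 12 mm high; on it a steel collar 48 mm across up to 32 mm, the post 22 mm across, and above 106 mm the cap, 34 mm across, under the arm's hub.
- window_wall: Loose clay-coloured model wall, 150 mm long (its y), 18 mm thick (its x), 100 mm high, with three arched windows 26 mm wide, 41 mm apart, on a foot plate 50 x 150 x 6 mm. Origin at the middle of the underside, below the middle window. 0.45 kg. One of three walls in an arc 240 to 300 mm from the lamp's axis, on the side away from the robot; its place among them changes.
- blank_wall: Loose model wall of the same size and colour, without openings, with two small buttresses; origin at the middle of the underside. Leave alone.
- door_wall: Loose model wall of the same colour and length with one wide doorway (50 mm) and a stepped top; origin at the middle of the underside. Leave alone.
- switch (a joint): Angle of the switch lever, rad: 0 leaning fully to the box's -x side (off), 1.0 leaning fully to its +x side (on, hard stop); it leans 0.5 rad from upright at either end. It swings about the box's y axis with light friction (about 1 N at the ball) and stays where it is left. Starts at 0 to 0.12.
- switch_base: Fixed grey switch box, 70 mm (its x) x 50 mm (its y) x 25 mm high; origin at the centre of its underside, z up. The lever's axle lies along y, 22 mm above the bench at the box's centre, in a steel roll rising to 35 mm. On is towards +x of this body. Stands left or right of the lamp stand, a pot on the other side.
- switch_tip (a point): Centre of the black ball, 26 mm across, on the end of the steel switch lever, 60 mm from the axle (about 75 mm above the bench at either end of the swing, 82 mm when upright).
- tree_a: Loose wooden model tree, 40 mm across, 75 mm high, between two of the walls; origin under its middle. Leave alone.
- tree_b: Loose wooden model tree, the same as tree_a. Leave alone.
- glue: Loose white glue bottle, 52 mm across, 130 mm high; origin under its middle. Leave alone.
- pot: Loose black open pot, 70 mm across, 80 mm high; origin under its middle. Leave alone.
- driver: Loose screwdriver lying on the bench. Leave alone.
- offcut: Loose piece of MDF, 70 x 45 x 18 mm, lying on the bench. Leave alone.
There are look-alikes about, which are no part of the job. What is shaped like the switch_base but blue or yellow is not meant.

How it is judged (in metres and radians):
On the way, in this order (a step that is already met when the one before it is completed fails the run):
1. the lamp points at the middle window of the three-window wall and rests there, the switch still off (y of window_wall in the frame of lamp_mid between -0.02 and 0.02 m and x of window_wall in the frame of lamp_mid above 0 m and velocity of joint sun_arm between -0.08 and 0.08 rad/s and value of joint switch below 0.4 rad), for 0.3 s.
2. the switch lever is pushed right over (value of joint switch above 0.85 rad), for 0.2 s.
At the end, for the whole second after the job is handed in: The lamp's centre line passes within 20 mm of the middle of the three-window wall, the wall in front of the lamp; the arm is at rest (under 0.08 rad/s) and sits down on its post; the switch lever reads above 0.85 rad (y of window_wall in the frame of lamp_mid between -0.02 and 0.02 m and x of window_wall in the frame of lamp_mid above 0 m and velocity of joint sun_arm between -0.08 and 0.08 rad/s and value of joint switch above 0.85 rad and height (world z) of lamp_mid below 0.136 m); the robot touches nothing.
It fails at once if the lamp arm is lifted more than 10 mm off its post (height (world z) of lamp_mid above 0.14 m).
It fails at once if the three-window wall is moved more than 15 mm (distance of window_wall from where it was at the start of the episode above 0.015 m).
It fails at once if one of the other walls, trees or loose things is moved more than 25 mm (distance of any of blank_wall, door_wall, tree_a, tree_b, glue, pot, driver, offcut from where it was at the start of the episode above 0.025 m).
It also fails if it takes over 64 s, if anything falls off the work surface, if the arm or the gripper's body presses on something with over 40 N, if the wrist force passes 120 N, or if a joint passes its speed limit or range.

### The arm

A 6-joint arm with a two-finger parallel gripper is mounted at the origin on the work surface. World frame = base frame: x ahead of the robot, y to its left, z up, the work surface at z = 0. Lengths are in m, angles in degrees, forces in N, time in s.
With the tool pointing down it reaches from about 0.375 to 0.9 m from the base axis. Payload 3.1 kg.
Tool frame: the origin (TCP) lies between the finger pads; the fingertips stand 19 mm ahead of it and the grasp point (between the pads) is the TCP; z points along the fingers, x is the direction in which the jaws open and shut, and the axes are right-handed (so a half turn about z gives the same grasp; the last joint's range is limited). The gripper opens to 87 mm and grips with 3 to 60 N. Pads are 19 mm wide; open, the fingers measure 117 mm over their backs; the gripper's body (75 mm by 190 mm) begins 51 mm behind the grasp point.
Start: joints at [-75.544, 30.224, 82.088, -0, 67.689, -10.227], TCP at [0.261, -0.568, 0.242] pointing down, gripper open.
Joint ranges: [-176.69, 176.69], [-43.24, 126.21], [12.49, 139.97], [-82, 262], [0, 151.66], [-163.58, 163.58]. Speed limits (degrees/s): [159.86, 159.86, 180, 180, 180, 180].

### API

Orientations are given as a 3x3 rotation matrix whose columns are the frame's x, y, z axes.
In Python, from rig import read_state, capture, camera_info, hand_in, spot_in, silhouettes gives the robot as it stands.
- The arm moves only by the shell command python3 -m jog 'ROWS'. ROWS is text: rows parted by semicolons, each of 7 numbers parted by spaces: the shift along the tool's x, y, z in m, then the turn, a rotation vector about the tool's x, y, z in degrees, then the opening, from 0 (shut) to 1 (fully open). A call has 1 to 8 rows; each row is the pose to reach, as a shift and turn from the pose commanded when the call began, along the tool's axes at that moment; what a row does not reach only later rows make up. A row lasts 1/8 s, in which the tool goes at most 62.5 mm and 10.7 degrees, less where a joint would pass 70% of its speed; a pose out of reach is approached as far as the arm can. A call with a gripper value outside its range is refused whole. The fingers move at their own pace and stop on an object; the grip force is fixed at half the most. Time passes only in rows, so rows that repeat a pose let the fingers close. It gives the time, the measured TCP pose, the force and the opening at its end, in the units of the state.
- read_state(): the state, without advancing time (a new reading comes with each control period).
- capture(name): name is "side" or "top"; returns (picture, depth): 384x512x3 uint8, red, green, blue; 384x512 float32, m along the optical axis (not along the pixel's ray), 0 where there is no reading.
- camera_info(name): a dict with "vfov" (degrees; the focal length in pixels is half the picture's height over the tangent of half this angle, whatever the lens; pixels are square), "cx", "cy" (the principal point, pixels), "dist" ([k1, k2, p1, p2, k3] as OpenCV has them; the pictures are not rectified), "R" (3x3) and "t" (3): a world point X has camera coordinates R X + t. Camera axes: x right, y down, z forward; pixel columns grow to the right and rows downward; lengths in m; the calibration is good to about 2 mm. A picture is of the moment at which its call begins. camera_info takes no time and is no camera call.
- hand_in(): hands the job in, once; it reports no verdict.
Trained networks look in the newest picture that a camera, given by its name, has taken for a name from the list of things; names that differ only in an ending like _2 or _b are one class to them, and where a whole thing is asked for, a point or a joint stands for the part that bears it (a point fixed in the world has none). Each returns a list of dicts, best first, with "score" (0 to 1); they miss things now and then, are a little off and sometimes report something else, mostly with a low value. They report only what shows in the picture. A call takes as long as a camera call. They do not tell look-alikes from the thing itself.
- spot_in(label, camera): "centre" ([x, y, z] in m, in world coordinates, good to about 4 mm: the middle of the surface that is visible of it).
- silhouettes(label, camera): "region" (384x512 bool, what is visible of it).
The state is a dict: "time_s": time; "joint_positions": joint angles; "qvel": joint speeds; "tau": joint torques, N m; "position": TCP position; "tcp_rot": TCP orientation; "force": force on the tool from outside, world axes, zero at the start; "moment": the same for the moment, N m; "opening": opening from 0.0 (shut) to 1.0 (fully open).
Only numpy, scipy, OpenCV 4.12 (cv2) and the standard library are available. Lean on these libraries where they do the work, as an engineer would, in place of code of your own. Each camera call takes 0.05 s, during which the arm holds its last target.

## Working session

There is one attempt and no reset: what is moved stays moved. The work goes in short steps, Python scripts to look and compute and a shell command to move; the robot and the scene stay as the last step left them, time stands still between calls to the robot, and variables do not carry over. Pictures are saved under pics/ and viewed, and the job is handed in when it is done.

```bash
mkdir -p pics; ls
cat > h.py <<'E'
import numpy as np, cv2
from rig import *
def cap(n,f):
    p,d=capture(n); cv2.imwrite(f'pics/{f}.png',cv2.cvtColor(p,cv2.COLOR_RGB2BGR)); np.save(f'{n}_d.npy',d); np.save(f'{n}_p.npy',p); return p,d
def K(n):
    c=camera_info(n); f=192/np.tan(np.radians(c['vfov'])/2)
    return np.array([[f,0,c['cx']],[0,f,c['cy']],[0,0,1]]),np.array(c['dist'],float),np.array(c['R']),np.array(c['t'])
def cloud(n,d):
    k,di,R,t=K(n); v,u=np.mgrid[0:384,0:512]
    r=cv2.undistortPoints(np.stack([u,v],-1).reshape(-1,1,2).astype(float),k,di).reshape(-1,2)
    P=np.c_[r,np.ones(len(r))]*d.reshape(-1,1)
    W=(P-t)@R; W[d.reshape(-1)==0]=np.nan
    return W.reshape(384,512,3)
def proj(n,X):
    k,di,R,t=K(n); return cv2.projectPoints(np.array(X,float).reshape(-1,1,3),cv2.Rodrigues(R)[0],t,k,di)[0].reshape(-1,2)
E
python3 - <<'E'
from h import *
s=read_state(); print(s['time_s'],s['position'],s['tcp_rot'],s['opening'])
for n in('top','side'):
    cap(n,n+'0')
    for l in ['window_wall','blank_wall','door_wall','lamp_mid','rig','switch_tip','switch_base','pot','glue','tree_a','driver','offcut']:
        print(n,l,[(np.round(x['centre'],3).tolist(),round(x['score'],2)) for x in spot_in(l,n)][:4])
print(read_state()['time_s'])
E
```

```text
pics
0.0 [ 0.26083002 -0.56721947  0.24056616] [[ 4.17589170e-01 -9.08635773e-01 -5.63394368e-04]
 [-9.08633501e-01 -4.17589404e-01  2.06179009e-03]
 [-2.10868375e-03 -3.49062215e-04 -9.99997716e-01]] 0.9956442866649352
top window_wall [([0.773, -0.07, 0.047], 0.87)]
top blank_wall [([0.683, -0.29, 0.068], 0.74), ([0.466, 0.272, 0.025], 0.58), ([0.459, -0.319, 0.04], 0.56)]
top door_wall [([0.689, 0.156, 0.053], 0.58)]
top lamp_mid [([0.434, -0.034, 0.144], 0.75), ([0.442, -0.428, 0.014], 0.71), ([0.69, 0.154, 0.053], 0.27)]
top rig [([0.528, -0.043, 0.007], 0.9)]
top switch_tip [([0.33, 0.138, 0.08], 0.63), ([0.444, 0.272, 0.086], 0.6), ([0.692, 0.155, 0.053], 0.58)]
top switch_base [([0.357, 0.13, 0.025], 0.96), ([0.589, 0.254, 0.022], 0.92), ([0.469, 0.269, 0.025], 0.75), ([0.42, 0.381, 0.024], 0.57)]
top pot [([0.456, -0.32, 0.042], 0.81)]
top glue [([0.548, 0.464, 0.086], 0.89)]
top tree_a [([0.695, 0.014, 0.042], 0.66)]
top driver [([0.593, -0.507, 0.023], 0.77)]
top offcut [([0.445, -0.429, 0.017], 0.74)]
side window_wall [([0.778, -0.064, 0.053], 0.7)]
side blank_wall [([0.68, -0.287, 0.058], 0.92), ([0.437, -0.03, 0.144], 0.4)]
side door_wall [([0.696, 0.167, 0.045], 0.68), ([0.447, -0.427, 0.02], 0.43)]
side lamp_mid [([0.433, -0.027, 0.143], 0.75)]
side rig [([0.522, -0.034, 0.01], 0.96), ([0.681, -0.145, 0.035], 0.28)]
side switch_tip [([0.394, 0.392, 0.08], 0.72), ([0.559, 0.259, 0.081], 0.56), ([0.438, 0.28, 0.085], 0.43)]
side switch_base [([0.453, 0.284, 0.028], 0.94), ([0.342, 0.143, 0.027], 0.67), ([0.409, 0.398, 0.024], 0.61), ([0.571, 0.262, 0.026], 0.55)]
side pot [([0.455, -0.288, 0.059], 0.71)]
side glue [([0.534, 0.478, 0.075], 0.65)]
side tree_a [([0.678, -0.15, 0.032], 0.64), ([0.703, 0.021, 0.031], 0.45)]
side driver [([0.585, -0.509, 0.012], 0.5)]
side offcut [([0.446, -0.426, 0.019], 0.42)]
1.3
```

View pics/top0.png

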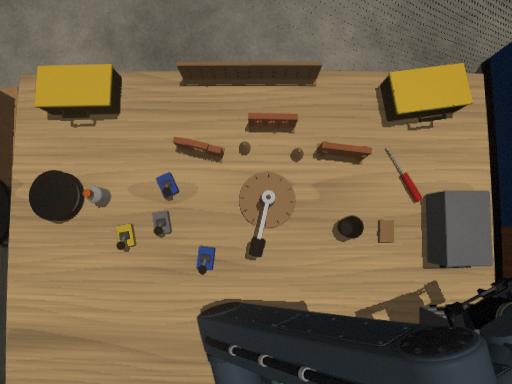

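View pics/side0.png

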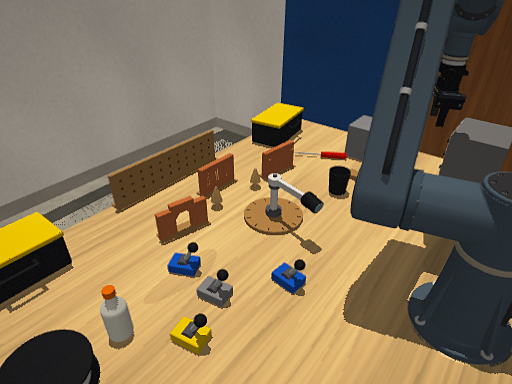

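Run:
```python
from h import *
t=np.load('top_p.npy')[:,:,::-1];s=np.load('side_p.npy')[:,:,::-1]
a=cv2.resize(t[90:290,110:390],(800,571),interpolation=cv2.INTER_CUBIC);cv2.imwrite('pics/tz.png',a)
b=cv2.resize(s[120:320,140:350],(630,600),interpolation=cv2.INTER_CUBIC);cv2.imwrite('pics/sz.png',b)
for n in('top','side'):
    d=np.load(n+'_d.npy');W=cloud(n,d)
    # network masks
    for l in ['lamp_mid','window_wall','switch_tip','switch_base']:
        for r in silhouettes(l,n)[:4]:
            m=r['region']; P=W[m]; P=P[~np.isnan(P[:,0])]
            v,u=np.where(m)
            print(n,l,round(r['score'],2),'px',u.mean().round(),v.mean().round(),m.sum(),'med',np.median(P,0).round(3),'lo',np.percentile(P,3,0).round(3),'hi',np.percentile(P,97,0).round(3))
            if l=='window_wall':
                Q=P[P[:,2]>0.08]; (c,sz,an)=cv2.minAreaRect(Q[:,:2].astype(np.float32)); print('  top',c,sz,an,Q.mean(0))
    # arm by region: z 0.133-0.15 
    m=(W[...,2]>.125)&(W[...,2]<.175)&(np.hypot(W[...,0]-.525,W[...,1]+.035)<.2)
    P=W[m]; print(n,'arm pts',len(P)); mm=P[:,:2].mean(0); U=np.linalg.svd(P[:,:2]-mm)[2][0]; print(mm,U,np.degrees(np.arctan2(U[1],U[0])),(P[:,:2]-mm)@U@np.array(1) if 0 else ((P[:,:2]-mm)@U).min(),((P[:,:2]-mm)@U).max())
    # foot disc
    m=(W[...,2]>.008)&(W[...,2]<.017)&(np.hypot(W[...,0]-.525,W[...,1]+.035)<.12)
    c,r=cv2.minEnclosingCircle(W[m][:,:2].astype(np.float32)); print(n,'foot',c,r)
```

```text
top lamp_mid 0.68 px 262.0 225.0 575 med [ 0.44  -0.04   0.141] lo [ 0.379 -0.071  0.125] hi [ 0.554 -0.009  0.152]
top lamp_mid 0.5 px 386.0 231.0 311 med [ 0.441 -0.434  0.018] lo [ 0.41  -0.454  0.012] hi [ 0.475 -0.414  0.022]
top window_wall 0.96 px 272.0 123.0 941 med [ 0.778 -0.072  0.041] lo [ 0.761 -0.143  0.002] hi [ 0.793 -0.002  0.102]
  top (0.785607099533081, -0.07354655861854553) (0.14942795038223267, 0.020074373111128807) 88.2645034790039 [ 0.78445205 -0.07226022  0.09754229]
top switch_tip 0.5 px 121.0 243.0 58 med [0.401 0.385 0.083] lo [0.389 0.376 0.043] hi [0.419 0.392 0.088]
top switch_tip 0.4 px 202.0 268.0 53 med [0.333 0.135 0.084] lo [0.321 0.127 0.057] hi [0.343 0.144 0.089]
top switch_tip 0.38 px 166.0 190.0 47 med [0.564 0.249 0.084] lo [0.555 0.239 0.034] hi [0.58  0.261 0.09 ]
top switch_base 0.91 px 161.0 222.0 385 med [0.468 0.271 0.026] lo [0.435 0.249 0.012] hi [0.5   0.301 0.088]
top switch_base 0.73 px 126.0 235.0 385 med [0.426 0.383 0.026] lo [0.395 0.364 0.006] hi [0.458 0.414 0.085]
top switch_base 0.65 px 167.0 184.0 348 med [0.587 0.253 0.02
[... 1287 characters left out ...]
255 0.079] lo [0.55  0.243 0.042] hi [0.579 0.262 0.088]
side switch_tip 0.56 px 198.0 322.0 185 med [0.394 0.393 0.081] lo [0.385 0.379 0.037] hi [0.419 0.399 0.088]
side switch_base 0.96 px 192.0 333.0 1058 med [0.411 0.397 0.025] lo [0.387 0.37  0.006] hi [0.455 0.421 0.086]
side switch_base 0.91 px 290.0 275.0 732 med [0.344 0.144 0.026] lo [0.319 0.091 0.002] hi [0.387 0.163 0.086]
side switch_base 0.83 px 215.0 288.0 842 med [0.454 0.283 0.026] lo [0.431 0.254 0.003] hi [0.498 0.306 0.088]
side arm pts 614
[ 0.45112236 -0.02945205] [-0.97134727  0.23766464] 166.251253844038 -0.11261491354994163 0.08055700190789628
side foot (0.5397019982337952, -0.05807200446724892) 0.09224172681570053
```

View pics/tz.png

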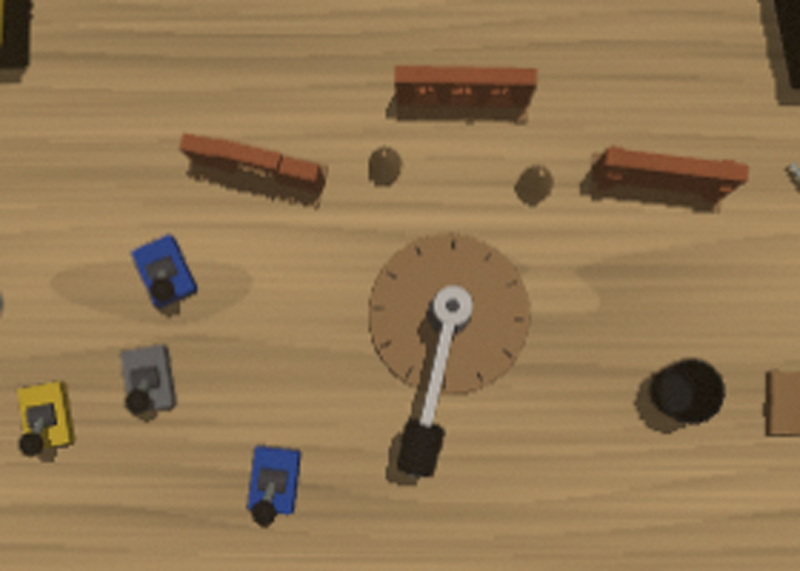

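View pics/sz.png

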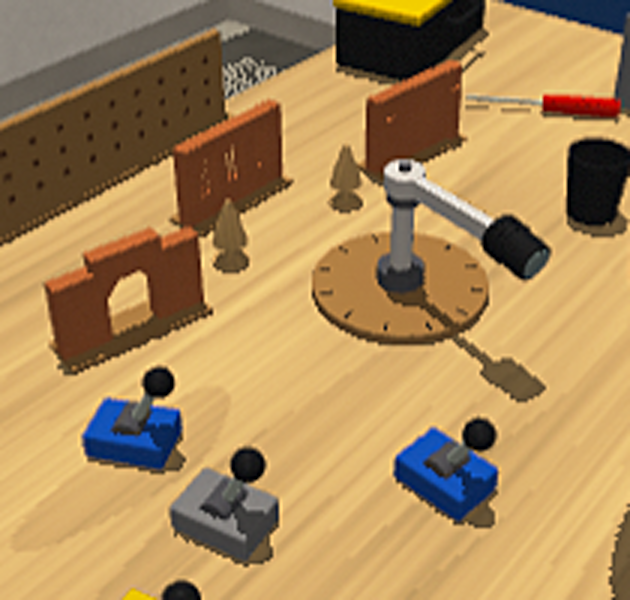

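Top view: the middle wall at (272,120) shows three openings. The grey switch is at (161,222), with its ball on the robot side. The lamp arm runs from (268,197) to (257,247). Next I work out the waypoints for a clockwise swing on the +y side.

```bash
cat > wp.py <<'E'
from h import *
piv=np.array([.541,-.0575]); 
def fp(th,r=.078,gap=0):
    t=np.radians(th);u=np.array([np.cos(t),np.sin(t)]);n=np.array([-np.sin(t),np.cos(t)])
    return piv+r*u+(.006+gap+.015*abs(np.cos(t))+.0095*abs(np.sin(t)))*n
E
python3 - <<'E'
from wp import *
s=read_state();R=s['tcp_rot'];p=np.array(s['position'])
q=np.r_[fp(167,gap=.03),.137]
print('target',q,'shift',R.T@(q-p), 'at current height',R.T@(np.r_[q[:2],p[2]]-p))
for th in [167,160,150,140,130,120,110,100,90,80,70,60,50,40,30,20,10,5,-3.3]:
    f=fp(th); print(th,f.round(4),'rel start tool x,y:',np.round([-(f-q[:2])[1],-(f-q[:2])[0]],4))
print(np.degrees(np.arctan2(-.072+.0575,.783-.541)))
E
```

```text
target [ 0.45313239 -0.09135436  0.137     ] shift [-0.35273678 -0.3735527   0.10454631] at current height [-3.52743775e-01 -3.73553748e-01  2.73456050e-05]
167 [ 0.4599 -0.0621] rel start tool x,y: [-0.0292 -0.0067]
160 [ 0.4597 -0.0528] rel start tool x,y: [-0.0386 -0.0066]
150 [ 0.4616 -0.0391] rel start tool x,y: [-0.0523 -0.0084]
140 [ 0.4661 -0.0254] rel start tool x,y: [-0.0659 -0.0129]
130 [ 0.4733 -0.0125] rel start tool x,y: [-0.0789 -0.0202]
120 [ 0.4832 -0.0008] rel start tool x,y: [-0.0905 -0.0301]
110 [0.4955 0.0089] rel start tool x,y: [-0.1003 -0.0423]
100 [0.5098 0.0162] rel start tool x,y: [-0.1076 -0.0566]
90 [0.5255 0.0205] rel start tool x,y: [-0.1119 -0.0724]
80 [0.5369 0.0224] rel start tool x,y: [-0.1138 -0.0837]
70 [0.5488 0.0227] rel start tool x,y: [-0.114  -0.0957]
60 [0.5612 0.0209] rel start tool x,y: [-0.1123 -0.1081]
50 [0.5736 0.017 ] rel start tool x,y: [-0.1083 -0.1204]
40 [0.5856 0.0107] rel start tool x,y: [-0.1021 -0.1325]
30 [0.5967 0.0021] rel start tool x,y: [-0.0934 -0.1435]
20 [ 0.6063 -0.0089] rel start tool x,y: [-0.0825 -0.1532]
10 [ 0.6139 -0.0219] rel start tool x,y: [-0.0695 -0.1608]
5 [ 0.6168 -0.029 ] rel start tool x,y: [-0.0623 -0.1637]
-3.3 [ 0.6201 -0.0405] rel start tool x,y: [-0.0509 -0.167 ]
-3.4289121362897292
```

```bash
python3 -m jog '-0.04 -0.043 0 0 0 5 0; -0.088 -0.093 0 0 0 10 0; -0.132 -0.14 0 0 0 15 0; -0.176 -0.187 0 0 0 20 0; -0.22 -0.233 0 0 0 24.7 0; -0.264 -0.28 0 0 0 24.7 0; -0.308 -0.327 0 0 0 24.7 0; -0.353 -0.3735 0 0 0 24.7 0'
python3 -m jog '0 0 0 0 0 0 0; 0 0 0 0 0 0 0'
python3 - <<'E'
from h import *
s=read_state();print(s['tcp_rot'],s['opening'],s['force'],s['joint_positions']); R=s['tcp_rot']
print(R.T@(np.array([.453,-.0915,.137])-s['position']))
E
```

```text
time_s: 2.7
position: [0.4474, -0.106, 0.2419]
tcp_rot: [[-0.001, -1.0, 0.001], [-1.0, 0.001, -0.001], [0.001, -0.001, -1.0]]
force: [1.2, 0.2, -0.7]
opening: 0.173
time_s: 2.95
position: [0.4467, -0.1078, 0.2417]
tcp_rot: [[0.001, -1.0, 0.0], [-1.0, -0.001, -0.001], [0.001, -0.0, -1.0]]
force: [-0.3, 0.1, 0.2]
opening: 0.017
[[ 9.95874484e-04 -9.99999424e-01  4.00588346e-04]
 [-9.99999154e-01 -9.96209029e-04 -8.35804147e-04]
 [ 8.36202736e-04 -3.99755651e-04 -9.99999570e-01]] 0.01689182611124179 [-0.30476546  0.07128365  0.18770017] [-2.75204252e+01  1.74998116e+01  1.05024991e+02 -3.78091236e-02
  5.74327212e+01  6.24428462e+01]
[-0.01633734 -0.00627562  0.10470551]
```

```bash
python3 -m jog '0 -0.006 0.04 0 0 0 0; 0 -0.006 0.08 0 0 0 0; 0 -0.006 0.1045 0 0 0 0; 0 -0.006 0.1045 0 0 0 0'
python3 - <<'E'
from h import *
cap('top','t1')
t=np.load('top_p.npy')[:,:,::-1]
cv2.imwrite('pics/t1z.png',cv2.resize(t[90:290,110:390],(800,571),interpolation=cv2.INTER_CUBIC))
E
```

```text
time_s: 3.45
position: [0.4511, -0.1091, 0.1356]
tcp_rot: [[-0.004, -1.0, -0.004], [-1.0, 0.004, 0.002], [-0.002, 0.004, -1.0]]
force: [0.2, -0.5, -0.2]
opening: 0.005
```

View pics/t1z.png

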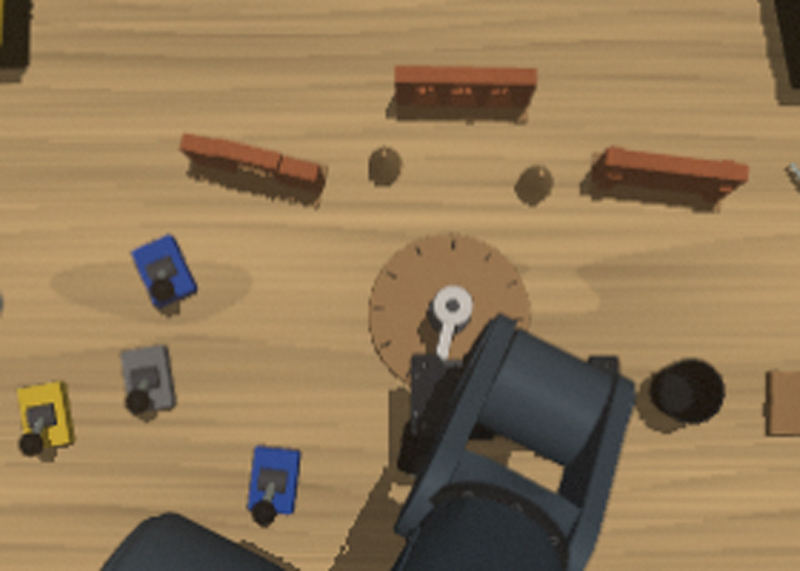

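```bash
python3 -m jog '-0.015 -0.004 0 0 0 0 0; -0.03 -0.008 0 0 0 0 0; -0.042 -0.009 0 0 0 0 0; -0.05 -0.009 0 0 0 0 0; -0.06 -0.009 0 0 0 0 0; -0.07 -0.0106 0 0 0 0 0; -0.0835 -0.015 0 0 0 0 0; -0.0965 -0.022 0 0 0 0 0'
python3 - <<'E'
from wp import *
cap('top','t2'); cap('side','s2')
for n in('top','side'):
    W=cloud(n,np.load(n+'_d.npy'));
    m=(W[...,2]>.125)&(W[...,2]<.16)&(np.hypot(W[...,0]-.541,W[...,1]+.0575)<.2)
    print(n,m.sum())
t=np.load('side_p.npy')[:,:,::-1]
cv2.imwrite('pics/s2z.png',cv2.resize(t[120:320,140:400],(780,600),interpolation=cv2.INTER_CUBIC))
s=read_state(); 
for th in [140,130,120,110,100,90,80,70,60,50,40]:
    f=fp(th)-s['position'][:2]; print(th,np.round([-f[1],-f[0]],4))
print(s['position'],s['force'])
E
```

```text
time_s: 4.5
position: [0.4744, -0.0102, 0.1369]
tcp_rot: [[-0.0, -1.0, -0.001], [-1.0, 0.0, 0.0], [-0.0, 0.001, -1.0]]
force: [-0.6, -1.8, -0.9]
opening: -0.001
top 194
side 414
140 [0.0159 0.0089]
130 [0.003  0.0017]
120 [-0.0087 -0.0082]
110 [-0.0185 -0.0205]
100 [-0.0257 -0.0348]
90 [-0.03   -0.0505]
80 [-0.0319 -0.0619]
70 [-0.0322 -0.0738]
60 [-0.0304 -0.0862]
50 [-0.0265 -0.0986]
40 [-0.0202 -0.1106]
[ 0.47498373 -0.00951561  0.13693913] [-0.41280885 -0.61911281 -0.98494026]
```

View pics/s2z.png

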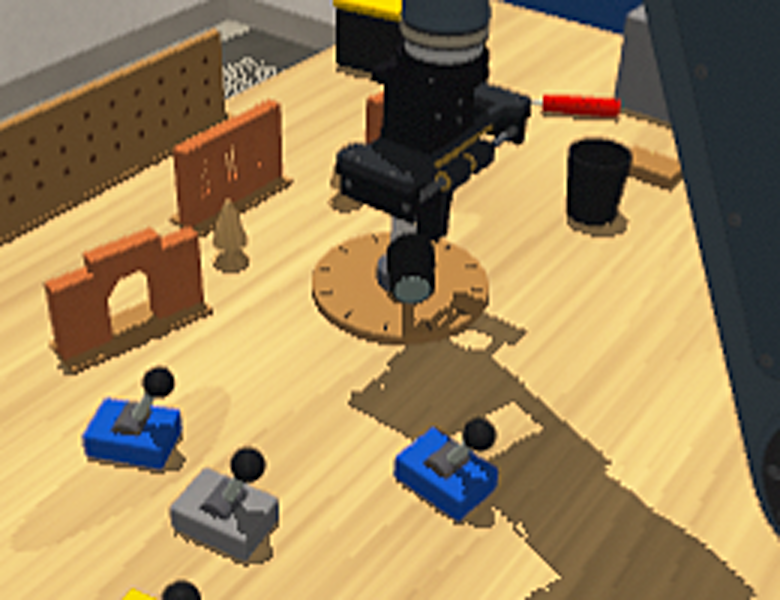

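The finger is pushing the bar, and the lamp has swung towards +y (side crop around (410,265)). I continue along the arc.

```bash
python3 -m jog '-0.009 -0.008 0 0 0 0 0; -0.0185 -0.0205 0 0 0 0 0; -0.0257 -0.0345 0 0 0 0 0; -0.03 -0.05 0 0 0 0 0; -0.032 -0.062 0 0 0 0 0; -0.032 -0.074 0 0 0 0 0; -0.0305 -0.086 0 0 0 0 0; -0.0265 -0.0985 0 0 0 0 0'
python3 - <<'E'
from wp import *
cap('top','t3'); cap('side','s3')
a=np.load('side_p.npy')[120:320,140:400,::-1];b=np.load('top_p.npy')[90:290,130:390,::-1]
cv2.imwrite('pics/z3.png',cv2.resize(np.vstack([a,b]),(780*2//3,1200*2//3-200)))
s=read_state(); 
for th in [50,40,30,20,15,10,5,0,-3]:
    f=fp(th)-s['position'][:2]; print(th,np.round([-f[1],-f[0]],4))
print(s['position'],s['force'])
E
```

```text
time_s: 5.6
position: [0.5735, 0.0153, 0.1369]
tcp_rot: [[-0.0, -1.0, -0.001], [-1.0, 0.0, 0.0], [-0.0, 0.001, -1.0]]
force: [-1.9, 0.6, -0.8]
opening: 0.007
50 [-0.0025  0.0024]
40 [ 0.0038 -0.0096]
30 [ 0.0124 -0.0207]
20 [ 0.0234 -0.0304]
15 [ 0.0296 -0.0345]
10 [ 0.0364 -0.038 ]
5 [ 0.0435 -0.0409]
0 [ 0.051 -0.043]
-3 [ 0.0546 -0.0441]
[0.57595251 0.01449459 0.13742401] [ 0.29824879 -0.13487326 -0.05931434]
```

View pics/z3.png

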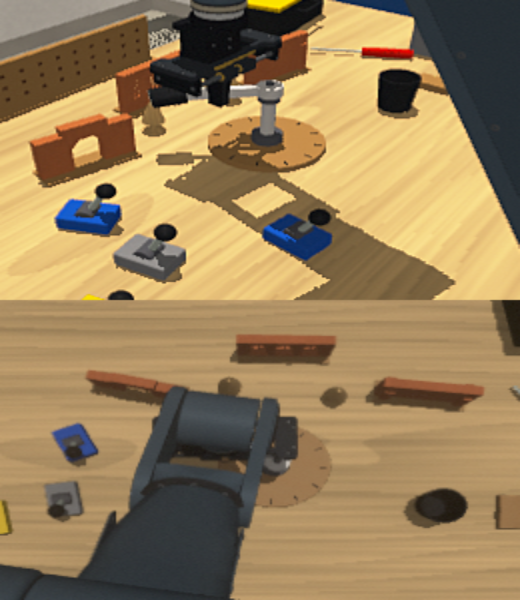

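```bash
python3 -m jog '0.002 -0.006 0 0 0 0 0; 0.007 -0.014 0 0 0 0 0; 0.0125 -0.0205 0 0 0 0 0; 0.0234 -0.0304 0 0 0 0 0; 0.0296 -0.0345 0 0 0 0 0; 0.0364 -0.038 0 0 0 0 0; 0.041 -0.041 0 0 0 0 0; 0.041 -0.041 0 0 0 0 0'
cat > m.py <<'E'
from wp import *
import sys
k=sys.argv[1]
s=read_state(); print(s['position'],s['force'])
cap('top','t'+k); cap('side','s'+k)
for n in('top','side'):
    W=cloud(n,np.load(n+'_d.npy')); p=np.load(n+'_p.npy').astype(int)
    rr=np.hypot(W[...,0]-.541,W[...,1]+.0575)
    br=(p.min(-1)>85)
    m=(W[...,2]>.118)&(W[...,2]<.147)&(rr<.118)&(rr>.03)&(br)
    P=W[m]; print(n,'bar',m.sum(), P.mean(0) if m.sum() else '')
    if m.sum()>5:
        d=P[:,:2]-piv; a=np.degrees(np.arctan2(d[:,1],d[:,0])); print('  bearing med',np.median(a),np.percentile(a,[5,95]), 'r',rr[m].min(),rr[m].max())
        l=cv2.fitLine(P[:,:2].astype(np.float32),cv2.DIST_HUBER,0,.01,.01).ravel(); print('  fit',l,np.degrees(np.arctan2(l[1],l[0])))
    for th in [0]: pass
a=np.load('side_p.npy')[130:250,170:350,::-1];b=np.load('top_p.npy')[90:230,190:350,::-1]
cv2.imwrite(f'pics/z{k}.png',np.hstack([cv2.resize(a,None,fx=2.2,fy=2.2,interpolation=cv2.INTER_CUBIC)[:260],cv2.resize(b,None,fx=2.2,fy=2.2,interpolation=cv2.INTER_CUBIC)[:260]]) )
E
python3 m.py 4
```

```text
time_s: 6.7
position: [0.6148, -0.0263, 0.1372]
tcp_rot: [[-0.001, -1.0, 0.002], [-1.0, 0.001, -0.001], [0.001, -0.002, -1.0]]
force: [-0.1, 0.1, 0.1]
opening: 0.006
[ 0.61480544 -0.02631212  0.13723631] [-0.08823235  0.09810858  0.11823681]
top bar 11 [ 0.57614626 -0.05265026  0.13952458]
  bearing med 8.639113285385893 [ 0.43114904 14.6090771 ] r 0.03257776791415554 0.03929520073576613
  fit [ 0.45505768  0.890462    0.5764378  -0.05304722] 62.93135
side bar 112 [ 0.59762404 -0.042562    0.13382197]
  bearing med 15.346240169119401 [ 8.52835605 21.96258961] r 0.030186633014612413 0.11398753895734817
  fit [ 0.98413277  0.17743352  0.5914861  -0.04344001] 10.220305
```

View pics/z4.png

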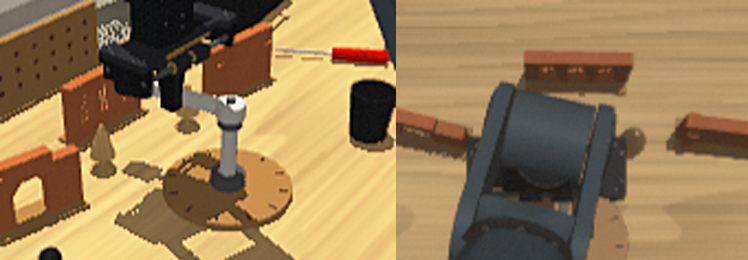

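```bash
python3 -m jog '0.004 -0.002 0 0 0 0 0; 0.008 -0.003 0 0 0 0 0; 0.008 -0.003 0 0 0 0 0; -0.03 -0.003 0 0 0 0 0; -0.08 0.02 0 0 0 0 0; -0.13 0.05 0 0 0 0 0; -0.18 0.08 -0.03 0 0 0 0; -0.23 0.11 -0.05 0 0 0 0'
python3 m.py 5
```

```text
time_s: 7.8
position: [0.5052, 0.2039, 0.1873]
tcp_rot: [[-0.001, -1.0, 0.002], [-1.0, 0.001, 0.0], [-0.0, -0.002, -1.0]]
force: [0.1, -0.0, -0.5]
opening: 0.009
[0.50523159 0.20392675 0.18731173] [ 0.06892823 -0.01802221 -0.4920233 ]
top bar 132 [ 0.61399136 -0.05164697  0.13949644]
  bearing med 4.730421975939177 [ 0.03128707 10.44124924] r 0.030007696689052725 0.11686265729180262
  fit [ 0.99711925  0.07584968  0.6139914  -0.05164697] 4.3500443
side bar 57 [ 0.58255976 -0.04972007  0.13455955]
  bearing med 12.35673807344074 [ 0.08262759 17.39792424] r 0.031123396305960806 0.056516852206729966
  fit [ 0.9829069   0.1841035   0.5814656  -0.04839215] 10.60887
```

View pics/z5.png

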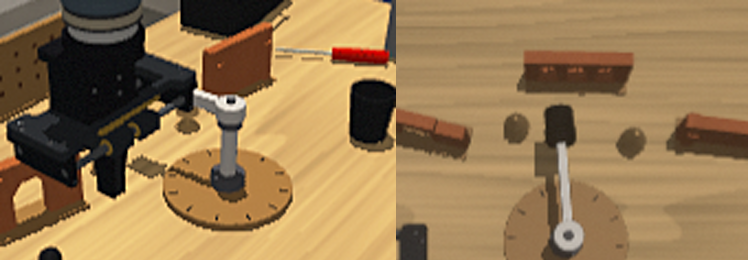

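```bash
python3 -m jog '0.05 -0.03 0.02 0 0 0 0; 0.1 -0.06 0.05 0 0 0 0; 0.15 -0.09 0.05 0 0 0 0; 0.2 -0.114 0.05 0 0 0 0; 0.233 -0.115 0.05 0 0 0 0; 0.24 -0.115 0.05 0 0 0 0; 0.245 -0.115 0.05 0 0 0 0; 0.249 -0.115 0.05 0 0 0 0'
python3 -m jog '0 0 0 0 0 0 0; 0 0 0 0 0 0 0; -0.03 0 0 0 0 0 0; -0.08 0.023 0 0 0 0 0; -0.13 0.053 0 0 0 0 0; -0.18 0.083 -0.03 0 0 0 0; -0.23 0.113 -0.05 0 0 0 0'
python3 m.py 6
python3 - <<'E'
from h import *
W=cloud('top',np.load('top_d.npy'))
for r in silhouettes('window_wall','top')[:2]:
    P=W[r['region']];P=P[P[:,2]>.085]; c=cv2.minAreaRect(P[:,:2].astype(np.float32)); print(r['score'],c,P.mean(0))
E
```

```text
time_s: 8.9
position: [0.6196, -0.0452, 0.1362]
tcp_rot: [[0.001, -1.0, -0.001], [-1.0, -0.001, 0.001], [-0.001, 0.001, -1.0]]
force: [0.4, 1.6, -1.0]
opening: 0.007
time_s: 9.78
position: [0.5076, 0.1836, 0.1865]
tcp_rot: [[-0.0, -1.0, 0.001], [-1.0, 0.0, 0.0], [-0.0, -0.001, -1.0]]
force: [0.4, 0.3, -0.2]
opening: 0.005
[0.50761546 0.18359629 0.18652425] [ 0.43926878  0.34180397 -0.23292118]
top bar 130 [ 0.6132875  -0.06250903  0.13942049]
  bearing med -3.86441286084221 [-9.90868273  0.42148912] r 0.030237588998942952 0.11650385003820023
  fit [ 0.99787116 -0.06521606  0.6132875  -0.06250903] -3.7392585
side bar 32 [ 0.57851041 -0.05592211  0.13462899]
  bearing med 4.874468603001233 [-8.88800555  9.52777387] r 0.030129764753445087 0.04894193927785235
  fit [ 0.9157514  -0.40174547  0.57913405 -0.05583169] -23.687342
0.96 ((0.7860974073410034, -0.07322727143764496), (0.14857198297977448, 0.02035178244113922), 89.01212310791016) [ 0.78471763 -0.07102525  0.09846118]
0.41 ((0.5525432825088501, 0.4691917598247528), (0.04188276827335358, 0.03989684581756592), 89.80441284179688) [0.55040747 0.46689431 0.10481236]
```

View pics/z6.png

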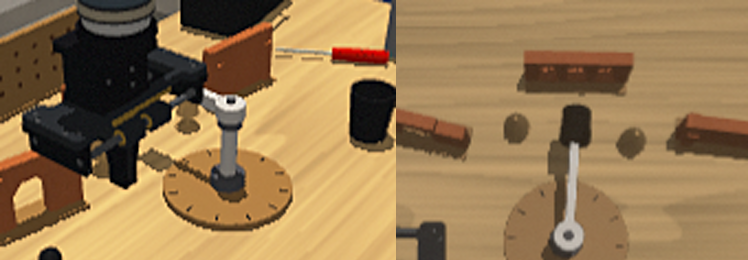

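The lamp line now crosses the wall at y ≈ -0.074, against the wall middle at about -0.072, so it points squarely. Now I measure the switch.

Run:
```python
from h import *
for n in('top','side'):
    W=cloud(n,np.load(n+'_d.npy')); p=np.load(n+'_p.npy').astype(int)
    near=np.hypot(W[...,0]-.467,W[...,1]-.272)<.06
    sat=p.max(-1)-p.min(-1)
    m=near&(W[...,2]>.019)&(W[...,2]<.031)&(sat<40)
    P=W[m]; r=cv2.minAreaRect(P[:,:2].astype(np.float32)); print(n,'box',m.sum(),r,cv2.boxPoints(r).round(3).tolist(),P[:,2].mean())
    b=near&(W[...,2]>.06)&(W[...,2]<.1)&(p.max(-1)<90)
    P=W[b];print('ball',b.sum(),P.mean(0),P.min(0),P.max(0))
    x=np.load(n+'_p.npy')[:,:,::-1]; u,v=proj(n,[.467,.272,.04])[0].astype(int)
    cv2.imwrite(f'pics/sw_{n}.png',cv2.resize(x[v-40:v+40,u-50:u+50],(600,480),interpolation=cv2.INTER_CUBIC))
```

```text
top box 62 ((0.45507872104644775, 0.2805282175540924), (0.04517509788274765, 0.0413631796836853), 8.276620864868164) [[0.4300000071525574, 0.2980000078678131], [0.4359999895095825, 0.25699999928474426], [0.47999998927116394, 0.2630000114440918], [0.4740000069141388, 0.30399999022483826]] 0.025259322608307867
ball 63 [0.44415029 0.2713398  0.08460148] [0.43173308 0.26114375 0.06939974] [0.45574286 0.2844072  0.0939407 ]
side box 444 ((0.4653065800666809, 0.27783921360969543), (0.06885546445846558, 0.051037561148405075), 10.505464553833008) [[0.4269999861717224, 0.296999990940094], [0.4359999895095825, 0.2460000067949295], [0.5040000081062317, 0.2590000033378601], [0.4950000047683716, 0.3089999854564667]] 0.02539447501627408
ball 107 [0.43863646 0.27753134 0.08336749] [0.43021122 0.26349897 0.06033486] [0.45052994 0.28640786 0.0911074 ]
```

View pics/sw_top.png

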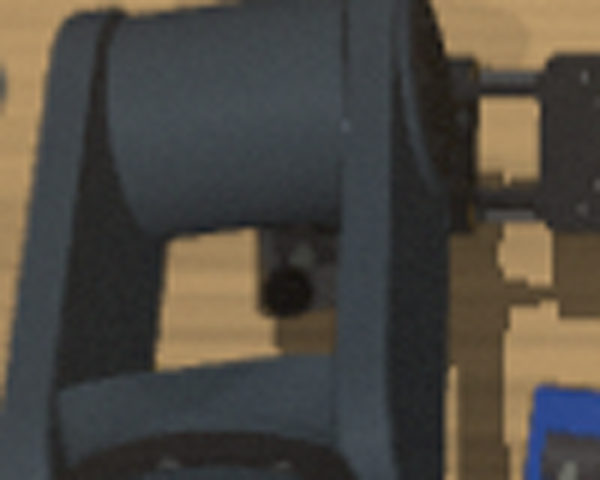

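View pics/sw_side.png

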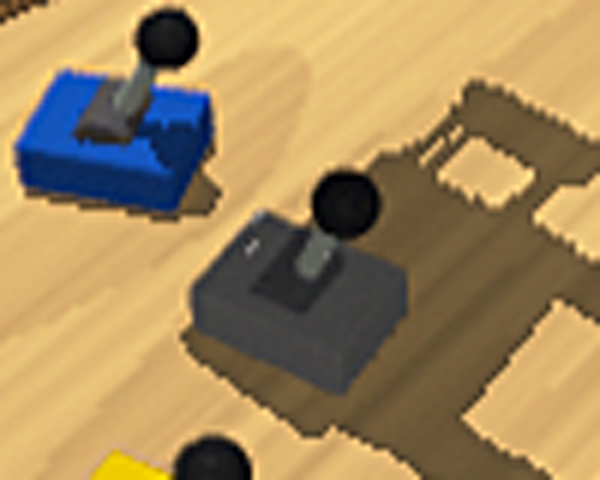

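```bash
python3 -m jog '-0.025 0.04 0 0 0 -5 0; -0.05 0.08 0 0 0 -10 0; -0.079 0.121 0 0 0 -10.5 0; -0.079 0.121 0 0 0 -10.5 0; -0.079 0.121 0.05 0 0 -10.5 0; -0.079 0.121 0.09 0 0 -10.5 0; -0.079 0.121 0.109 0 0 -10.5 0; -0.079 0.121 0.109 0 0 -10.5 0'
python3 - <<'E'
from h import *
s=read_state();R=s['tcp_rot'];p=s['position']
for a in (-.04,.0,.006,.009): print(a,R.T@(np.r_[np.array([.466,.2775])+a*np.array([.983,.182]),.077]-p))
cap('side','s7');x=np.load('side_p.npy')[:,:,::-1]
cv2.imwrite('pics/s7z.png',cv2.resize(x[220:340,150:310],(800,600),interpolation=cv2.INTER_CUBIC))
E
```

```text
time_s: 10.92
position: [0.3881, 0.2598, 0.075]
tcp_rot: [[0.18, -0.984, -0.002], [-0.984, -0.18, -0.001], [0.001, 0.002, -1.0]]
force: [0.8, -0.5, -0.3]
opening: 0.004
-0.04 [-0.00330852 -0.03984694 -0.00208475]
0.0 [-0.00337455 -0.07983503 -0.00218143]
0.006 [-0.00338445 -0.08583324 -0.00219593]
0.009 [-0.0033894  -0.08883235 -0.00220318]
```

View pics/s7z.png

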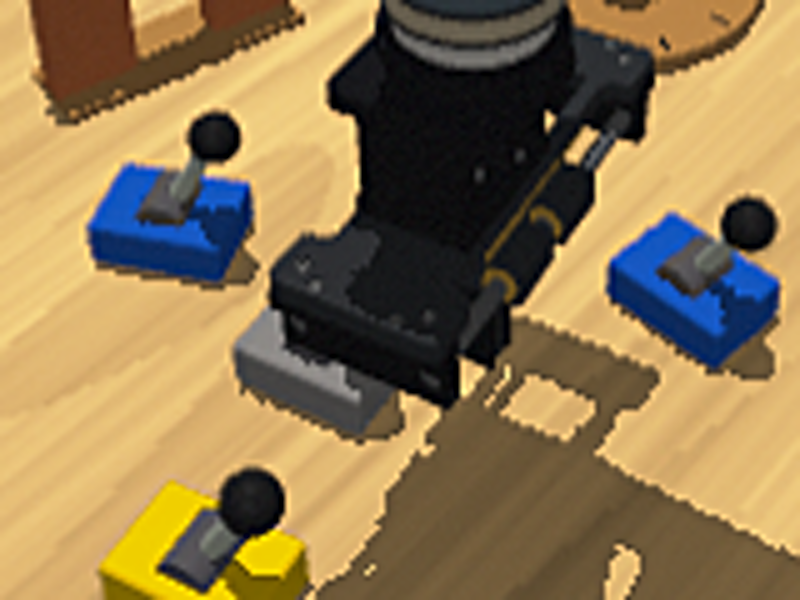

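```bash
python3 -m jog '-0.003 -0.02 -0.002 0 0 0 0; -0.003 -0.035 -0.002 0 0 0 0; -0.003 -0.045 -0.002 0 0 0 0; -0.003 -0.055 -0.002 0 0 0 0; -0.003 -0.065 -0.002 0 0 0 0; -0.003 -0.075 -0.002 0 0 0 0; -0.003 -0.082 -0.002 0 0 0 0; -0.003 -0.084 -0.002 0 0 0 0'
```

```text
time_s: 11.98
position: [0.4695, 0.2791, 0.0783]
tcp_rot: [[0.182, -0.983, -0.0], [-0.983, -0.182, -0.0], [-0.0, 0.001, -1.0]]
force: [-2.3, -0.4, -1.7]
opening: 0.003
```

```bash
python3 -m jog '0 -0.002 0 0 0 0 0; 0 -0.003 0 0 0 0 0'
```

```text
time_s: 12.22
position: [0.4718, 0.2796, 0.0785]
tcp_rot: [[0.182, -0.983, -0.001], [-0.983, -0.182, -0.0], [0.0, 0.001, -1.0]]
force: [-2.1, -1.0, -0.2]
opening: 0.005
```

```bash
python3 -m jog '0 -0.0015 0 0 0 0 0; 0 -0.003 0 0 0 0 0'; python3 -m jog '0 -0.0015 0 0 0 0 0; 0 -0.003 0 0 0 0 0'
```

```text
time_s: 12.48
position: [0.4723, 0.2796, 0.0782]
tcp_rot: [[0.182, -0.983, -0.006], [-0.983, -0.182, -0.002], [0.0, 0.007, -1.0]]
force: [-7.3, -1.2, 1.7]
opening: 0.008
time_s: 12.72
position: [0.4725, 0.2796, 0.0781]
tcp_rot: [[0.182, -0.983, -0.012], [-0.983, -0.182, -0.003], [0.001, 0.012, -1.0]]
force: [-10.9, -1.4, 6.7]
opening: 0.004
```

Hard stop reached at the predicted 0.4725. I hold for 0.25 s, then back away and rise clear.

```bash
python3 -m jog '0 0 0 0 0 0 0; 0 0 0 0 0 0 0; 0 0.02 0 0 0 0 0; 0 0.06 0 0 0 0 0; 0 0.075 -0.05 0 0 0 0; 0 0.075 -0.11 0 0 0 0; 0 0.075 -0.17 0 0 0 0; 0 0.075 -0.17 0 0 0 0'
python3 -m jog '-0.05 0 0 0 0 0 0; -0.1 0 0 0 0 0 0; -0.15 0 0 0 0 0 0; -0.2 0 0 0 0 0 0; -0.25 0.03 0 0 0 0 0; -0.25 0.03 0 0 0 0 0'
python3 m.py 8
python3 - <<'E'
from h import *
for n in('top','side'):
    W=cloud(n,np.load(n+'_d.npy')); p=np.load(n+'_p.npy').astype(int)
    near=np.hypot(W[...,0]-.467,W[...,1]-.277)<.06
    b=near&(W[...,2]>.06)&(W[...,2]<.1)&(p.max(-1)<90)
    print(n,'ball',b.sum(),W[b].mean(0) if b.sum() else '')
    m=silhouettes('window_wall',n)
    if m: 
        P=W[m[0]['region']];P=P[P[:,2]>.085];print(P.mean(0))
t=np.load('top_p.npy')[:,:,::-1]
cv2.imwrite('pics/t8z.png',cv2.resize(t[90:290,90:410],(800,500),interpolation=cv2.INTER_CUBIC))
E
```

```text
time_s: 13.72
position: [0.409, 0.2689, 0.2543]
tcp_rot: [[0.182, -0.983, 0.016], [-0.983, -0.182, 0.006], [-0.003, -0.017, -1.0]]
force: [0.4, 0.8, -0.7]
opening: 0.007
time_s: 14.48
position: [0.3268, 0.5103, 0.2474]
tcp_rot: [[0.187, -0.982, -0.001], [-0.982, -0.187, 0.001], [-0.001, 0.0, -1.0]]
force: [-1.0, -0.9, -0.2]
opening: 0.005
[0.32678577 0.51031937 0.24736058] [-0.99871252 -0.87972494 -0.20642228]
top bar 128 [ 0.61379469 -0.06268317  0.1398746 ]
  bearing med -4.123415129024377 [-10.00433075   0.22297164] r 0.030044999537114144 0.1172214009173984
  fit [ 0.9980671  -0.06214563  0.6137947  -0.06268317] -3.5629783
side bar 182 [ 0.61410275 -0.05768158  0.13459354]
  bearing med 0.4214772522118466 [-6.23336908  6.80981221] r 0.030454781481310488 0.11754870452969511
  fit [ 0.9971997  -0.07478426  0.62776667 -0.05797695] -4.2888265
top ball 51 [0.49551323 0.27883478 0.08328552]
[ 0.78463048 -0.07174904  0.09845499]
side ball 40 [0.48920296 0.2854577  0.07813727]
[ 0.78259953 -0.0624331   0.0972186 ]
```

View pics/t8z.png

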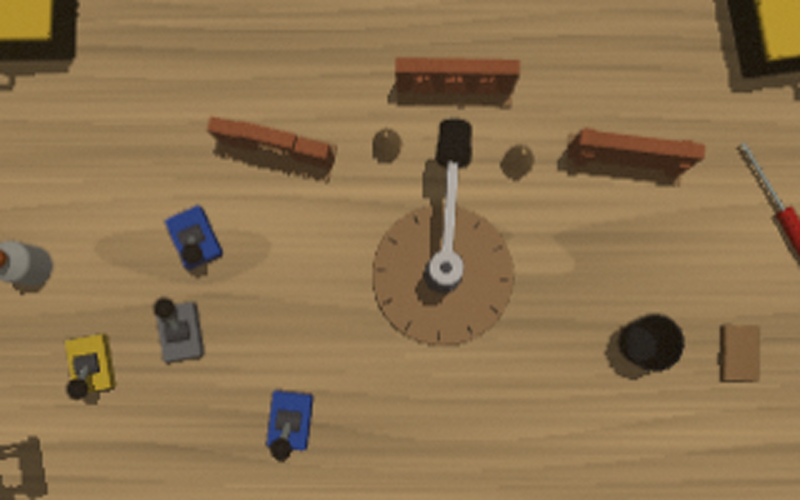

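View pics/s8.png

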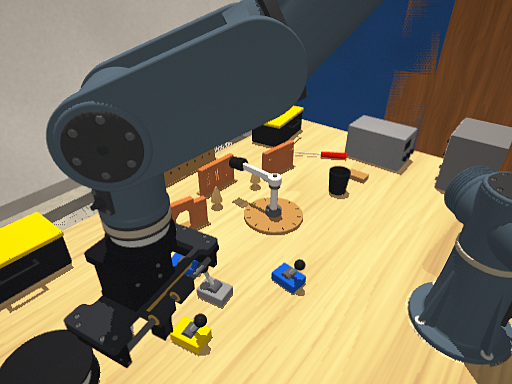

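The lamp at (455,140) in the top crop lines up with the wall's middle opening at (456,80). The grey switch's ball is now on the far (+x) side at (165,308), and the robot is clear.

```bash
python3 -c "
from rig import hand_in
print(hand_in())"
```

```text
the job is handed in; nothing more can be done
None
```

The lamp now points at the middle window of the three-window wall, the grey switch is pushed over to its on side, and the job is handed in at about 15 s. It reported no verdict.

I pushed the bar clockwise round its post with the closed fingertips and stopped once short of the target to measure. After a final nudge I pushed the switch lever to its hard stop, where the force rose to about 11 N, and withdrew.

**Lamp:** In the last top picture the lamp's centre line passes about 1–2 mm from the middle of the wall, at a bearing of -3.6°. Its height is unchanged.

**Switch:** The ball sits about 29 mm to the on side of the box's centre, which matches the full 1.0 rad swing.

**Everything else:** The three-window wall measures where it began, within 1 mm. The other things look unmoved by eye, and the robot is clear of everything.

**Disagreement:** The side camera disagreed by a few millimetres to 1 cm. It put the bar at -4.3° and the wall middle at y = -0.062, against -0.072 from the top camera. The robot partly hid its view of the bench and it sees the scene at a slant, so I trusted the top view. By the side figures the lamp line would still be inside the 20 mm limit.

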